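# Stow the valve tin under the acrylic shelf and bar it in

### The job

Put every loose brass valve stem on the bench into the open white tin and seat the lid flat on it. Then slide the closed tin along the table under the acrylic shelf, the lid's stem running in the shelf's slot, fully home until the stem meets the slot's end, and lay the red bar in both bracket cradles in front of it so that it cannot come out. Leave the other tools where they are.

Things in the scene. Friction and masses are not known exactly. Their poses are not given: they have to be found in the camera images.
- shelf: Fixed clear acrylic shelf 260 wide (y), 140 deep (x), underside 62 and top 74 above the table, on two steel brackets. Origin on the table midway between the bar cradles; x runs back under the shelf, z up. Front edge at x = 38; a slot 20 wide runs at y = 0 from the front edge to its end at x = 100. Uprights at y = +-115 from x = 53 back; feet 30 high at y = +-95; 170 free between the feet.
- slot_mouth (a point): middle of the open front end of the slot, at the level of the shelf's top
- home (a point): point on the table below where the lid's stem (and so the tin's centre) stands when the stem meets the slot's end: x = 95, y = 0 in the shelf frame
- cradle_left (a point): centre of the floor of the cradle on the left bracket foot (shelf y = +95), 30 above the table: a U open upward, 16 wide at the floor, two prongs flaring to about 34 wide at 54 above the table
- cradle_right (a point): the same on the right bracket foot (shelf y = -95)
- tin: Open round white plastic tin, outer diameter 96 (92 at the tapered rim), 48 high, wall 3, floor 4 thick; loose, 0.25 kg. Origin at the centre of its underside, z up.
- lid: Its white push-on lid, lying skirt down: outer diameter 106, skirt inner diameter 101, 22 deep, top face at z = 26, a steel stem of diameter 10 up to z = 55 and a blue grip block 18 x 18 from z = 55 to 87. Origin at the centre of the skirt's lower edge, x and y square to the block. Seated on the tin, its origin is 26 above the tin's, the block 81 to 113 above the table.
- bar: Red square retaining bar, 240 long (its x), 14 x 14, black ends. Origin at the centre of its underside as it lies at the start.
- bar_mid (a point): centre of the bar
- valve0: Brass tyre valve stem lying along its x, 34 long: stem of diameter 10 from x = -9 to 17, black rubber foot 8 thick and 14 x 14 at x = -17 to -9. Origin on the stem's axis at the middle of its length, 7 above the table when lying. May be absent.
- valve1: Brass tyre valve stem lying along its x, 34 long: stem of diameter 10 from x = -9 to 17, black rubber foot 8 thick and 14 x 14 at x = -17 to -9. Origin on the stem's axis at the middle of its length, 7 above the table when lying. May be absent.
- valve2: Brass tyre valve stem lying along its x, 34 long: stem of diameter 10 from x = -9 to 17, black rubber foot 8 thick and 14 x 14 at x = -17 to -9. Origin on the stem's axis at the middle of its length, 7 above the table when lying. May be absent.
- valve3: Brass tyre valve stem lying along its x, 34 long: stem of diameter 10 from x = -9 to 17, black rubber foot 8 thick and 14 x 14 at x = -17 to -9. Origin on the stem's axis at the middle of its length, 7 above the table when lying. May be absent.
- valve4: Brass tyre valve stem lying along its x, 34 long: stem of diameter 10 from x = -9 to 17, black rubber foot 8 thick and 14 x 14 at x = -17 to -9. Origin on the stem's axis at the middle of its length, 7 above the table when lying. May be absent.
- tire_lever: yellow tyre lever, 130 long, 18 wide, 9 high, bystander; origin at its underside, x along it
- scraper: steel scraper with black handle, 160 long, 45 wide, 16 high, bystander; x along it
- gauge: black round pressure gauge, diameter 58, 24 high, brass stub along x, bystander
- valve_key: aluminium valve core key, 57 long, 22 wide, 7 high, on top of the shelf's left part, bystander
There are look-alikes about, which are no part of the job. Leave any black look-alike of the lid alone. Several things have the shape of the bar; the one meant has the colours described above.

How it is judged:
By the outcome, as a careful person would: the job done as asked, in the order asked, and still so for the second after the job is handed in, with the robot touching nothing.
Of valve0, valve1, valve2, valve3, valve4 only 3 to 5 are there at a start; the rules pass over those that are not, and their reading is None.
At some moment in a run one of valve0, valve1, valve2, valve3, valve4, bar may be knocked a few centimetres aside while the robot is not near it.
Once in a run the grip may slacken for a moment while it holds something.
It also fails if it takes over 210 s, if anything falls off the work surface, if the arm or the gripper's body presses on something with over 40 N, if the wrist force passes 120 N, or if a joint passes its speed limit or range.

### The arm

A 7-joint arm with a two-finger parallel gripper is mounted at the origin on the work surface. World frame = base frame: x ahead of the robot, y to its left, z up, the work surface at z = 0. Lengths are in m, angles in rad, forces in N, time in s.
With the tool pointing down it reaches from about 0.425 to 0.875 m from the base axis. Payload 9.9 kg.
Tool frame: the origin (TCP) lies on the mounting face of the last link; the fingertips stand 173 mm ahead of it and the grasp point (between the pads) lies 155 mm ahead of it; z points along the fingers, y is the line along which they close (so a half turn about z gives the same grasp; the last joint's range is limited). The gripper opens to 85 mm and grips with 20 to 120 N. Pads are 22 mm wide; open, the fingers measure 114 mm over their backs; the gripper's body (76 mm by 85 mm) begins 54 mm behind the grasp point. The pads swing forward as they close: fully open they stand 13 mm farther back than shut.
Start: joints at [-1.268, 0.576, 0.025, 1.437, -0.015, 1.129, -0.057], TCP at [0.255, 0.625, 0.405] pointing down, gripper open.
Joint ranges: [-2.76, 2.76], [-0.34, 2.15], [-1.52, 1.57], [0.19, 2.46], [-1.09, 4.23], [0.17, 1.99], [-2.82, 2.82]. Speed limits (rad/s): [2.22, 2.22, 3.01, 3.01, 3.14, 3.14, 3.14].

### API

Orientations are given as a rotation vector (axis times angle).
In Python, from plant import manip gives the robot as it stands. The module is installed in compiled form; this text tells all that it offers.
- The arm moves only by the tool apply_moves, never from a script. Its argument "motion" is a list of rows, each a list of 7 numbers: the shift along the tool's x, y, z as a fraction of full scale, then the turn, a rotation vector about the tool's x, y, z as a fraction of full scale, then the opening, from -1 (shut) to 1 (fully open). A call has 1 to 20 rows; each row is the pose to reach, as a shift and turn from the pose commanded when the call began, along the tool's axes at that moment; what a row does not reach only later rows make up. Full scale, the value 1, is 0.3 m for a shift and pi/4 rad for a turn. A row lasts 1/8 s, in which the tool goes at most 62.5 mm and 10.7 degrees, less where a joint would pass 70% of its speed; a pose out of reach is approached as far as the arm can. A call with a number of a shift or a turn outside -1 to 1 is refused whole. A call with a gripper value outside its range is refused whole. The fingers move at their own pace and stop on an object; the grip force is fixed at half the most. Time passes only in rows, so rows that repeat a pose let the fingers close. It gives the time, the measured TCP pose, the force, the opening and the grip force at its end, in the units of the state.
- manip.observe(): the state, without advancing time (a new reading comes with each control period).
- manip.get_image(name): name is "side" or "top"; returns a dict with "color" (400x640x3 uint8, red, green, blue), "fovy" (degrees; the focal length in pixels is half the picture's height over the tangent of half this angle, whatever the lens; pixels are square), "cx", "cy" (the principal point, pixels), "eye" and "rotation" of the camera in the world. Camera axes: x right, y down, z forward; pixel columns grow to the right and rows downward; lengths in m; the calibration is good to about 2 mm. A picture is of the moment at which its call begins. There is no depth.
- manip.close_job(): hands the job in; it is judged then, once.
The state is a dict: "time": time; "joint_pos": joint angles; "joint_velocities": joint speeds; "tau": joint torques, N m; "tool_pos": TCP position; "orientation": TCP orientation; "wrist_force": force on the tool from outside, world axes, zero at the start; "torque": the same for the moment, N m; "gripper_width": finger opening in m; "grip_force": force on a finger pad.
Only numpy, scipy, OpenCV 4.12 (cv2) and the standard library are available. Lean on these libraries where they do the work, as an engineer would, in place of code of your own. Each camera call takes 0.05 s, during which the arm holds its last target. There are 200 camera calls.

## Working session

There is one attempt and no reset: what is moved stays moved. The work goes in short steps, Python scripts to look and compute and a tool call to move; the robot and the scene stay as the last step left them, time stands still between calls to the robot, and variables do not carry over. Pictures are saved under pics/ and viewed, at most 14 in all, crops included, and the job is handed in when it is done.

Besides the shell and the picture viewer there is one more tool, called after "Emit:" by a JSON object that holds its "method" and its "body", one argument or row to a line. apply_moves: Moves the arm, as the interface text tells. Its arguments: {"type":"object","properties":{"motion":{"type":"array","items":{"type":"array","items":{"type":"number"}}}},"required":["motion"]}

```bash
mkdir -p pics; cat > h.py <<'E'
import numpy as np, cv2, pickle
from scipy.spatial.transform import Rotation as R
from plant import manip
def snap(name,tag):
    d=manip.get_image(name); pickle.dump(d,open(f'pics/{tag}.pkl','wb'))
    cv2.imwrite(f'pics/{tag}.png',cv2.cvtColor(d['color'],cv2.COLOR_RGB2BGR)); return d
def load(tag): return pickle.load(open(f'pics/{tag}.pkl','rb'))
def ray(d,u,v):
    f=d['color'].shape[0]/2/np.tan(np.radians(d['fovy'])/2)
    r=np.array(d['rotation']).reshape(3,3)@np.array([(u-d['cx'])/f,(v-d['cy'])/f,1.]); return np.array(d['eye']),r
def atz(d,u,v,z):
    e,r=ray(d,u,v); return e+r*(z-e[2])/r[2]
def proj(d,p):
    f=d['color'].shape[0]/2/np.tan(np.radians(d['fovy'])/2)
    c=np.array(d['rotation']).reshape(3,3).T@(np.array(p)-d['eye']); return np.array([d['cx']+f*c[0]/c[2],d['cy']+f*c[1]/c[2]])
def tri(d1,p1,d2,p2):
    A=[];b=[]
    for d,p in((d1,p1),(d2,p2)):
        e,r=ray(d,*p); r/=np.linalg.norm(r); P=np.eye(3)-np.outer(r,r); A.append(P); b.append(P@e)
    return np.linalg.solve(sum(A),sum(b))
def crop(tag,x0,y0,x1,y1,k,out):
    im=cv2.imread(f'pics/{tag}.png')[y0:y1,x0:x1]; cv2.imwrite(f'pics/{out}.png',cv2.resize(im,None,fx=k,fy=k,interpolation=cv2.INTER_CUBIC))
E
python3 - <<'E'
from h import *
np.set_printoptions(precision=4,suppress=True)
for n in('top','side'):
    d=snap(n,n+'0'); print(n,d['fovy'],d['cx'],d['cy'],d['eye'],d['rotation'])
s=manip.observe(); print(s)
print(R.from_rotvec(s['orientation']).as_matrix())
E
```

```text
top 45.595811342844144 327.055370297018 202.95247682462178 [ 0.445  -0.0926  1.4261] [-2.1753  2.2113 -0.0655]
side 52.405631311715524 318.78803165420015 196.2095972495811 [ 0.2009 -1.1643  0.7649] [-2.0786  0.3222 -0.1773]
{'time': 0.1, 'joint_pos': array([-1.2677,  0.5764,  0.0249,  1.4378, -0.015 ,  1.129 , -0.0565]), 'joint_velocities': array([ 0.0008, -0.0018,  0.0011, -0.002 , -0.0001, -0.0003,  0.0023]), 'tau': array([  0.0059, -76.7295,   2.2577, -28.6604,   0.0158,   0.0086,
        -0.    ]), 'tool_pos': array([0.2546, 0.625 , 0.4039]), 'orientation': array([-0.6038, -3.0828,  0.0023]), 'wrist_force': array([-0.2448,  0.2201,  0.5755]), 'torque': array([-0.0487,  0.0341, -0.033 ]), 'grip_force': 0.0, 'gripper_width': 0.08524865538252806}
[[-0.9261  0.3773 -0.0005]
 [ 0.3773  0.9261 -0.0014]
 [-0.0001 -0.0015 -1.    ]]
```

```bash
sed -i "s/np.array(d\['rotation'\]).reshape(3,3)/R.from_rotvec(d['rotation']).as_matrix()/" h.py
python3 - <<'E'
from h import *
s=manip.observe(); print(s['tool_pos'])
for n in('top0','side0'):
    d=load(n); print(proj(d,s['tool_pos']),proj(d,s['tool_pos']-[0,0,.173]),proj(d,[.5,0,0]))
E
```

```text
[0.25459265 0.62499056 0.40393496]
[-11.13342551 325.93942824] [ 38.2277336  311.94678304] [295.0287409  212.43572617]
[201.42502845  61.67113084] [207.46204839 102.86494161] [301.88253297 212.40057569]
```

View pics/top0.png

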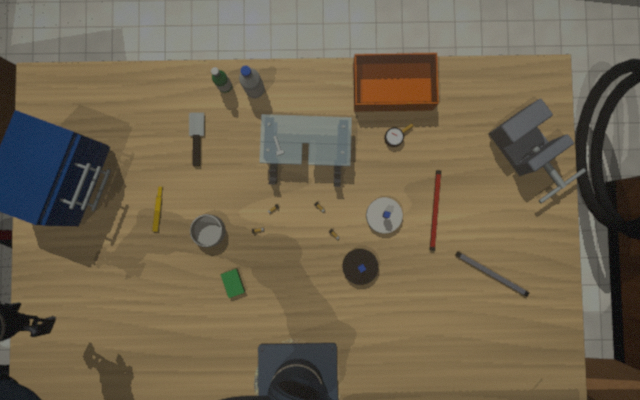

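View pics/side0.png

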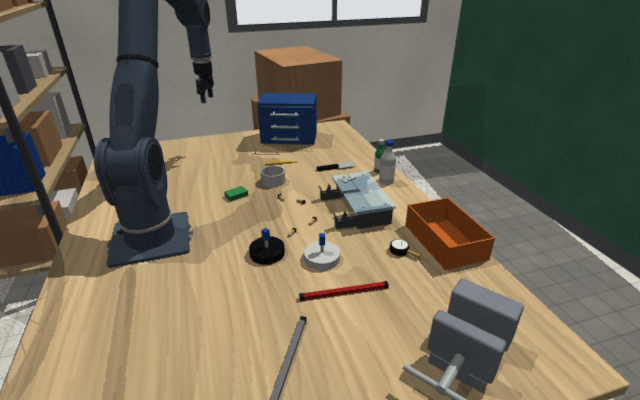

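```bash
python3 - <<'E'
from h import *
crop('top0',185,105,445,285,3,'top0c'); crop('side0',220,150,420,300,4,'side0c')
E
```

```text
(no output)
```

View pics/top0c.png

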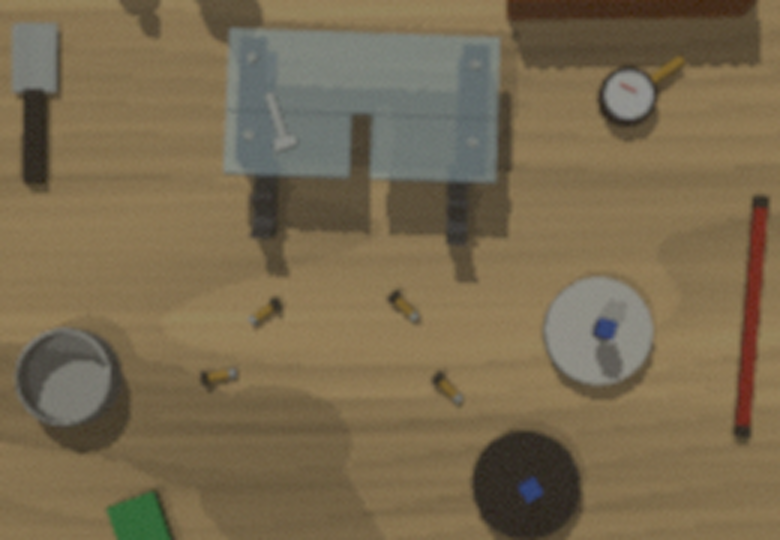

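View pics/side0c.png

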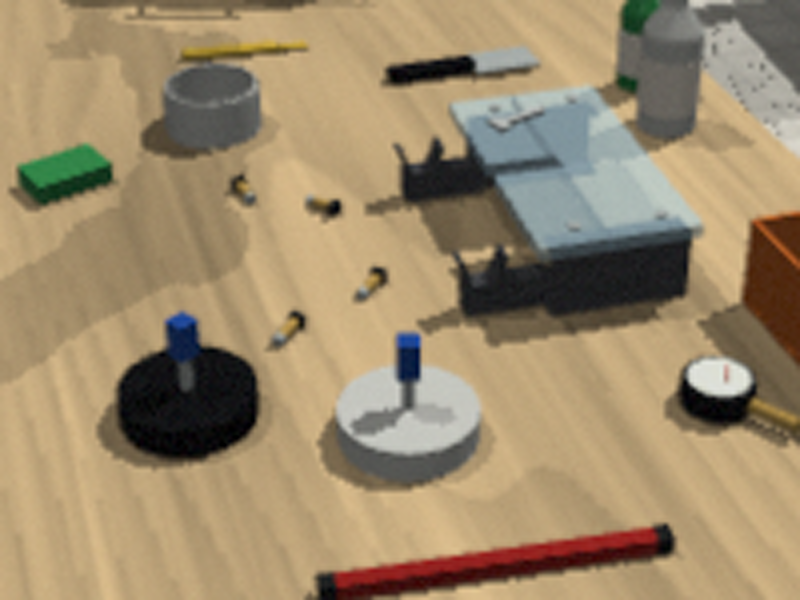

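```bash
cat > m0.py <<'E'
from h import *
np.set_printoptions(precision=4,suppress=True)
t,s=load('top0'),load('side0')
T=lambda x,y:(185+x/3-.33,105+y/3-.33); S=lambda x,y:(220+x/4-.37,150+y/4-.37)
V={'Af':((277,306),(332,206)),'At':((252,322),(310,202)),'Bf':((206,380),(238,183)),'Bt':((237,373),(250,199)),
'Cf':((395,296),(379,275)),'Ct':((417,318),(360,296)),'Df':((439,379),(297,318)),'Dt':((460,401),(275,345)),
'blocktop':((605,328),(408,338)),'barN':((741,433),(327,586)),'barF':((761,203),(663,538)),
'shFL':((224,173),(498,180)),'shFR':((495,182),(552,252)),'shBR':((499,39),(700,230)),'shBL':((230,28),(452,104)),'slotEndL_':((350,114),(556,159)),
'cradL':((264,205),(428,170)),'cradR':((457,212),(492,285))}
for k,(a,b) in V.items(): print(k,tri(t,T(*a),s,S(*b)), 'top@z7',atz(t,*T(*a),.007)[:2])
for n,c,z in(('tinrim',(67,376),.048),('lidtop',(599,330),.026),('tinL',(17,376),.048),('tinR',(114,376),.048),('lidL',(544,330),.026),('lidR',(654,330),.026),('slotmouth',(361,177),.074),('slotend',(361,114),.074),('shFL',(224,173),.074),('shFR',(495,182),.074),('shBR',(499,39),.074),('shBL',(230,28),.074),('cradL',(264,205),.03),('cradR',(457,212),.03),('block',(605,328),.087),('barN',(741,433),.014),('barF',(761,203),.014)): print(n,atz(t,*T(*c),z)[:2])
for n,c,z in(('tinrim',(211,94),.048),('lidtop',(409,411),.026)): print('side',n,atz(s,*S(*c),z)[:2])
E
python3 m0.py
```

```text
Af [0.5176 0.0525 0.0128] top@z7 [0.5178 0.0531]
At [0.503  0.0782 0.0051] top@z7 [0.5023 0.0781]
Bf [0.4462 0.1237 0.0103] top@z7 [0.4455 0.1243]
Bt [0.4516 0.0933 0.0092] top@z7 [0.4519 0.0935]
Cf [ 0.526  -0.0646  0.0101] top@z7 [ 0.5259 -0.0644]
Ct [ 0.5034 -0.0859  0.0073] top@z7 [ 0.5036 -0.086 ]
Df [ 0.4434 -0.1069  0.0119] top@z7 [ 0.4427 -0.1068]
Dt [ 0.4205 -0.1274  0.0042] top@z7 [ 0.4205 -0.1273]
blocktop [ 0.4883 -0.2626  0.0881] top@z7 [ 0.4906 -0.2728]
barN [ 0.386  -0.4047  0.0104] top@z7 [ 0.3843 -0.4051]
barF [ 0.6132 -0.431   0.0111] top@z7 [ 0.613  -0.4317]
shFL [ 0.6748  0.1021 -0.0173] top@z7 [0.6519 0.1047]
shFR [ 0.6344 -0.1644  0.0718] top@z7 [ 0.6385 -0.1662]
shBR [ 0.7674 -0.1692  0.0704] top@z7 [ 0.7832 -0.173 ]
shBL [0.7155 0.1009 0.077 ] top@z7 [0.7987 0.0975]
slotEndL_ [ 0.6986 -0.0257  0.0714] top@z7 [ 0.7094 -0.0221]
cradL [0.6145 0.0633 0.0274] top@z7 [0.6191 0.0651]
cradR [ 0.6057 -0.1268  0.0234] top@z7 [ 0.6089 -0.1276]
tinrim [0.4515 0.2519]
lidtop [ 0.4881 -0.2644]
tinL [0.4523 0.3   ]
tinR [0.4508 0.2066]
lidL [ 0.489  -0.2105]
lidR [ 0.4872 -0.3184]
slotmouth [ 0.6362 -0.0351]
slotend [ 0.6968 -0.0359]
shFL [0.6421 0.0954]
shFR [ 0.6293 -0.1627]
shBR [ 0.7672 -0.1692]
shBL [0.782  0.0885]
cradL [0.6163 0.0625]
cradR [ 0.6063 -0.1271]
block [ 0.488  -0.2626]
barN [ 0.3846 -0.4035]
barF [ 0.6122 -0.4301]
side tinrim [0.4474 0.2361]
side lidtop [ 0.4878 -0.2669]
```

```bash
cat >> h.py <<'E'
def wp(*targets):
    """targets: (x,y,z_tcp,yaw of closing line deg) -> row fractions, tool kept pointing down"""
    s=manip.observe(); Rc=R.from_rotvec(s['orientation']); y=Rc.as_matrix()[:,1]; cur=np.degrees(np.arctan2(y[1],y[0]))
    print('t %.1f'%s['time'],'pos',s['tool_pos'].round(4),'yaw %.1f'%cur,'w %.4f'%s['gripper_width'],'F',s['wrist_force'].round(1),'j7 %.2f'%s['joint_pos'][6])
    for x,yy,z,a in targets:
        a=cur+(a-cur+90)%180-90; c,sn=np.cos(np.radians(a)),np.sin(np.radians(a))
        Y=np.array([c,sn,0]);Z=np.array([0,0,-1.]);X=np.cross(Y,Z)
        d=Rc.inv().apply(np.array([x,yy,z])-s['tool_pos'])/.3
        r=(Rc.inv()*R.from_matrix(np.stack([X,Y,Z],1))).as_rotvec()/(np.pi/4)
        print(np.r_[d,r].round(3).tolist())
E
python3 - <<'E'
from h import *
wp((.42,.36,.30,40),(.449,.106,.3,12))
t,s=load('top0'),load('side0')
for p in ([.6022,.0632,.03],[.5928,-.1266,.03],[.4515,.252,.048],[.4881,-.2635,.087]): print(proj(t,p)*3-[554,314],proj(s,p)*4-[879,599])
E
```

```text
t 0.1 pos [0.2546 0.625  0.4039] yaw 67.8 w 0.0852 F [-0.2  0.2  0.6] j7 -0.06
[-0.844, -0.61, 0.347, -0.002, 0.001, 0.619]
[-1.253, -1.357, 0.349, -0.002, 0.001, 1.241]
[263.44236411 219.25820553] [417.18695658 168.97774043]
[456.76580965 225.64685406] [478.39802761 280.13627081]
[ 66.88785647 376.04097691] [211.32329864  85.93232249]
[605.92789086 327.89207267] [407.28557694 339.61891774]
```

Emit:
{"method": "apply_moves", "body": {
  "motion": [
    [-0.2, -0.15, 0.1, 0, 0, 0.15, 0.3],
    [-0.4, -0.3, 0.2, 0, 0, 0.3, 0.3],
    [-0.6, -0.45, 0.3, 0, 0, 0.45, 0.3],
    [-0.8, -0.6, 0.347, 0, 0, 0.619, 0.3],
    [-0.844, -0.61, 0.347, 0, 0, 0.619, 0.3],
    [-0.92, -0.75, 0.347, 0, 0, 0.75, 0.3],
    [-1, -0.9, 0.347, 0, 0, 0.9, 0.3],
    [-1, -1, 0.347, 0, 0, 1, 0.3],
    [-1, -1, 0.347, 0, 0, 1, 0.3],
    [-1, -1, 0.347, 0, 0, 1, 0.3],
    [-1, -1, 0.347, 0, 0, 1, 0.3]
  ]
}}

```text
time: 1.48
tool_pos: [0.4194, 0.2352, 0.3005]
orientation: [-1.735, -2.619, -0.001]
wrist_force: [-0.1, 0.6, 0.9]
gripper_width: 0.0556
grip_force: 0.0
```

```bash
python3 - <<'E'
from h import *
wp((.4493,.106,.24,12),(.4493,.106,.1765,12),(.4515,.252,.25,12),(.4515,.252,.215,12))
E
```

```text
t 1.5 pos [0.4194 0.2352 0.3005] yaw 23.0 w 0.0556 F [-0.1  0.6  0.9] j7 -0.04
[-0.436, -0.076, 0.202, 0.0, -0.0, 0.244]
[-0.436, -0.077, 0.413, 0.0, -0.0, 0.244]
[0.01, 0.12, 0.168, 0.0, -0.0, 0.244]
[0.01, 0.12, 0.285, 0.0, -0.0, 0.244]
```

Emit:
{"method": "apply_moves", "body": {
  "motion": [
    [-0.2, -0.04, 0.05, 0, 0, 0.15, 0.1],
    [-0.4, -0.076, 0.1, 0, 0, 0.244, 0.1],
    [-0.436, -0.076, 0.2, 0, 0, 0.244, 0.1],
    [-0.436, -0.077, 0.3, 0, 0, 0.244, 0.1],
    [-0.436, -0.077, 0.38, 0, 0, 0.244, 0.1],
    [-0.436, -0.077, 0.413, 0, 0, 0.244, 0.1],
    [-0.436, -0.077, 0.413, 0, 0, 0.244, 0.1],
    [-0.436, -0.077, 0.413, 0, 0, 0.244, -1],
    [-0.436, -0.077, 0.413, 0, 0, 0.244, -1],
    [-0.436, -0.077, 0.413, 0, 0, 0.244, -1],
    [-0.436, -0.077, 0.413, 0, 0, 0.244, -1],
    [-0.436, -0.077, 0.413, 0, 0, 0.244, -1],
    [-0.436, -0.077, 0.3, 0, 0, 0.244, -1],
    [-0.436, -0.077, 0.1, 0, 0, 0.244, -1],
    [-0.436, -0.077, 0.1, 0, 0, 0.244, -1]
  ]
}}

```text
time: 3.35
tool_pos: [0.4497, 0.1047, 0.2742]
orientation: [1.978, 2.436, 0.009]
wrist_force: [-0.3, 0.1, -1.1]
gripper_width: 0.0067
grip_force: 59.1
```

```bash
python3 - <<'E'
from h import *
wp((.4515,.252,.27,12),(.4515,.252,.215,12)); d=snap('side','s1'); 
s=manip.observe(); u=proj(d,s['tool_pos']-[0,0,.16]).astype(int); print(u)
crop('s1',u[0]-80,u[1]-60,u[0]+80,u[1]+60,4,'s1c')
E
```

```text
t 3.4 pos [0.4497 0.1047 0.2742] yaw 11.9 w 0.0067 F [-0.3  0.1 -1.1] j7 0.11
[0.479, 0.107, 0.015, 0.009, -0.001, -0.003]
[0.479, 0.105, 0.199, 0.009, -0.001, -0.003]
[279 172]
```

View pics/s1c.png

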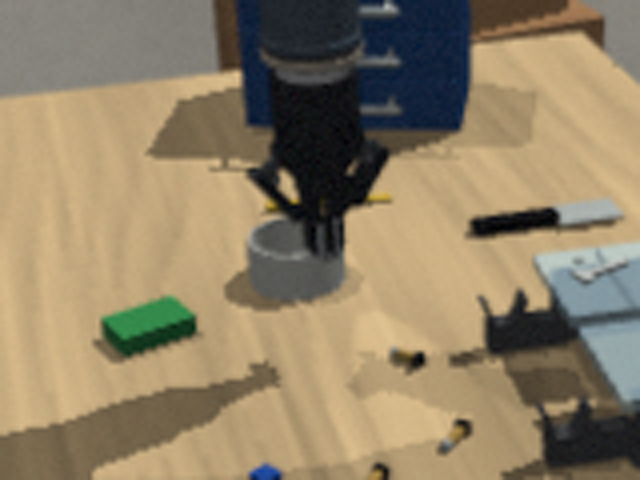

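Emit:
{"method": "apply_moves", "body": {
  "motion": [
    [0.18, 0.04, 0.01, 0, 0, 0, -1],
    [0.35, 0.08, 0.01, 0, 0, 0, -1],
    [0.5, 0.11, 0.015, 0, 0, 0, -1],
    [0.505, 0.112, 0.015, 0, 0, 0, -1],
    [0.505, 0.112, 0.1, 0, 0, 0, -1],
    [0.505, 0.112, 0.22, 0, 0, 0, -1],
    [0.505, 0.112, 0.22, 0, 0, 0, -1],
    [0.505, 0.112, 0.22, 0, 0, 0, -0.4],
    [0.505, 0.112, 0.22, 0, 0, 0, -0.3],
    [0.505, 0.112, 0.22, 0, 0, 0, -0.3],
    [0.505, 0.112, 0.15, 0, 0, 0, -0.3],
    [0.505, 0.112, 0, 0, 0, 0, -0.3],
    [0.505, 0.112, -0.05, 0, 0, 0, -0.3],
    [0.505, 0.112, -0.05, 0, 0, 0, -0.3]
  ]
}}

```text
time: 5.15
tool_pos: [0.4507, 0.26, 0.2866]
orientation: [1.979, 2.439, 0.004]
wrist_force: [-1.0, -0.2, 0.3]
gripper_width: 0.03
grip_force: 0.0
```

```bash
python3 - <<'E'
from h import *
wp((.508,.068,.24,32),(.508,.068,.1755,32)); d=snap('side','s2'); snap('top','t2')
crop('s2',220,140,380,260,5,'s2c')
a=cv2.imread('pics/top0.png').astype(int)-cv2.imread('pics/t2.png'); m=(abs(a).max(2)>60)[200:290,240:350]; print(np.argwhere(m).mean(0) if m.any() else 0)
E
```

```text
t 5.2 pos [0.4507 0.26   0.2866] yaw 11.9 w 0.0300 F [-1.  -0.2  0.3] j7 -0.16
[-0.666, 0.055, 0.155, 0.003, -0.001, -0.447]
[-0.666, 0.054, 0.37, 0.003, -0.001, -0.447]
[31.72222222 13.66666667]
```

View pics/s2c.png

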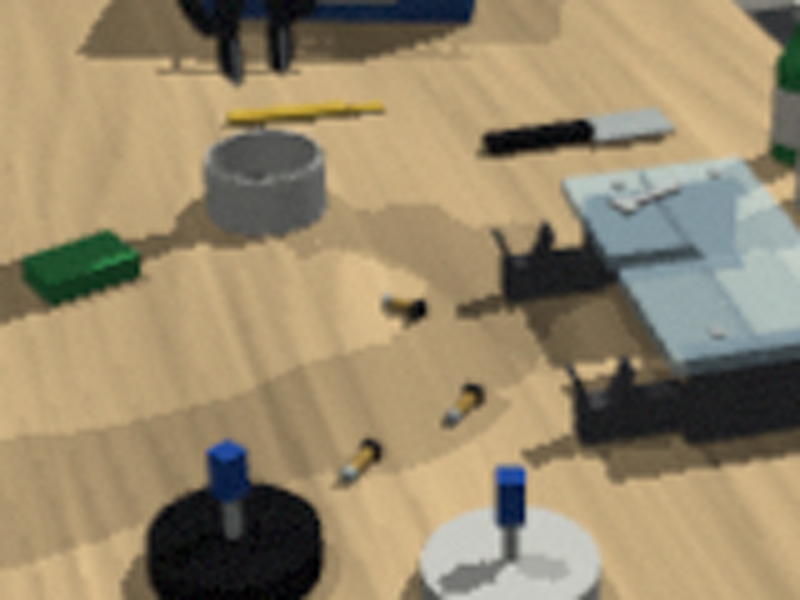

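Emit:
{"method": "apply_moves", "body": {
  "motion": [
    [-0.2, 0.02, 0, 0, 0, -0.15, 0.1],
    [-0.4, 0.04, 0, 0, 0, -0.3, 0.1],
    [-0.6, 0.055, 0.05, 0, 0, -0.447, 0.1],
    [-0.666, 0.055, 0.15, 0, 0, -0.447, 0.1],
    [-0.666, 0.055, 0.25, 0, 0, -0.447, 0.1],
    [-0.666, 0.054, 0.34, 0, 0, -0.447, 0.1],
    [-0.666, 0.054, 0.37, 0, 0, -0.447, 0.1],
    [-0.666, 0.054, 0.37, 0, 0, -0.447, 0.1],
    [-0.666, 0.054, 0.37, 0, 0, -0.447, -1],
    [-0.666, 0.054, 0.37, 0, 0, -0.447, -1],
    [-0.666, 0.054, 0.37, 0, 0, -0.447, -1],
    [-0.666, 0.054, 0.37, 0, 0, -0.447, -1],
    [-0.666, 0.054, 0.37, 0, 0, -0.447, -1],
    [-0.666, 0.054, 0.25, 0, 0, -0.447, -1],
    [-0.666, 0.054, 0.05, 0, 0, -0.447, -1],
    [-0.666, 0.054, 0.02, 0, 0, -0.447, -1],
    [-0.666, 0.054, 0.02, 0, 0, -0.447, -1]
  ]
}}

```text
time: 7.38
tool_pos: [0.5074, 0.0677, 0.2802]
orientation: [1.523, 2.747, 0.002]
wrist_force: [-0.5, 0.7, -0.2]
gripper_width: 0.0072
grip_force: 59.0
```

```bash
python3 - <<'E'
from h import *
wp((.4515,.24,.28,12),(.4515,.24,.212,12)); 
E
```

```text
t 7.4 pos [0.5074 0.0677 0.2802] yaw 32.0 w 0.0072 F [-0.5  0.7 -0.2] j7 0.48
[0.586, 0.146, 0.001, 0.002, 0.0, 0.444]
[0.586, 0.146, 0.227, 0.002, 0.0, 0.444]
```

Emit:
{"method": "apply_moves", "body": {
  "motion": [
    [0.2, 0.05, 0, 0, 0, 0.15, -1],
    [0.4, 0.1, 0, 0, 0, 0.3, -1],
    [0.57, 0.146, 0, 0, 0, 0.444, -1],
    [0.586, 0.146, 0, 0, 0, 0.444, -1],
    [0.586, 0.146, 0.1, 0, 0, 0.444, -1],
    [0.586, 0.146, 0.22, 0, 0, 0.444, -1],
    [0.586, 0.146, 0.22, 0, 0, 0.444, -1],
    [0.586, 0.146, 0.22, 0, 0, 0.444, -0.4],
    [0.586, 0.146, 0.22, 0, 0, 0.444, -0.3],
    [0.586, 0.146, 0.22, 0, 0, 0.444, -0.3],
    [0.586, 0.146, 0.15, 0, 0, 0.444, -0.3],
    [0.586, 0.146, 0, 0, 0, 0.444, -0.3],
    [0.4, 0.1, 0, 0, 0, 0.8, -0.3],
    [0.2, 0.05, 0, 0, 0, 1, -0.3],
    [0, 0, 0, 0, 0, 1, 0],
    [0, 0, 0, 0, 0, 1, 0]
  ]
}}

```text
time: 9.38
tool_pos: [0.5084, 0.0622, 0.2806]
orientation: [2.466, 1.942, 0.001]
wrist_force: [0.0, 1.0, -0.1]
gripper_width: 0.0428
grip_force: 0.0
```

```bash
python3 - <<'E'
from h import *
snap('top','t3')
wp((.5126,-.0773,.24,-46),(.5126,-.0773,.1755,-46)) 
a=abs(cv2.imread('pics/top0.png').astype(int)-cv2.imread('pics/t3.png')).max(2)
crop('t3',185,180,345,280,5,'t3c')
E
```

```text
t 9.4 pos [0.5078 0.0652 0.2803] yaw -13.3 w 0.0426 F [-0.2  0.4 -0.1] j7 -0.10
[-0.458, 0.124, 0.134, 0.002, -0.0, 0.727]
[-0.458, 0.124, 0.349, 0.002, -0.0, 0.727]
```

View pics/t3c.png

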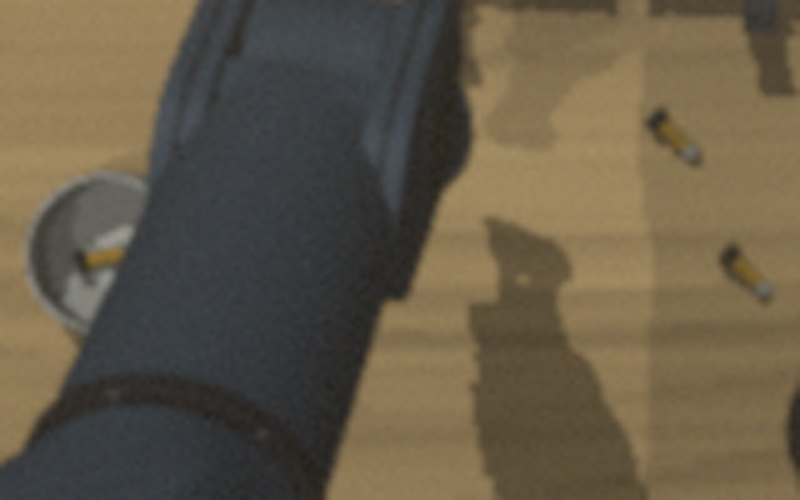

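Emit:
{"method": "apply_moves", "body": {
  "motion": [
    [-0.18, 0.05, 0, 0, 0, 0.2, 0.1],
    [-0.36, 0.1, 0, 0, 0, 0.42, 0.1],
    [-0.458, 0.124, 0.05, 0, 0, 0.65, 0.1],
    [-0.458, 0.124, 0.134, 0, 0, 0.727, 0.1],
    [-0.458, 0.124, 0.134, 0, 0, 0.727, 0.1],
    [-0.458, 0.124, 0.25, 0, 0, 0.727, 0.1],
    [-0.458, 0.124, 0.33, 0, 0, 0.727, 0.1],
    [-0.458, 0.124, 0.349, 0, 0, 0.727, 0.1],
    [-0.458, 0.124, 0.349, 0, 0, 0.727, -1],
    [-0.458, 0.124, 0.349, 0, 0, 0.727, -1],
    [-0.458, 0.124, 0.349, 0, 0, 0.727, -1],
    [-0.458, 0.124, 0.349, 0, 0, 0.727, -1],
    [-0.458, 0.124, 0.349, 0, 0, 0.727, -1],
    [-0.458, 0.124, 0.25, 0, 0, 0.727, -1],
    [-0.458, 0.124, 0.05, 0, 0, 0.727, -1],
    [-0.458, 0.124, 0, 0, 0, 0.727, -1],
    [-0.458, 0.124, 0, 0, 0, 0.727, -1]
  ]
}}

```text
time: 11.55
tool_pos: [0.5129, -0.0744, 0.2805]
orientation: [2.909, 1.184, 0.004]
wrist_force: [-0.4, -0.5, -1.0]
gripper_width: 0.0071
grip_force: 59.1
```

```bash
python3 - <<'E'
from h import *
wp((.4515,.25,.28,-13),(.4515,.25,.212,-13))
d=load('top0')
E
```

```text
t 11.6 pos [ 0.5129 -0.0744  0.2805] yaw -45.7 w 0.0071 F [-0.4 -0.5 -1. ] j7 -0.25
[0.609, -0.917, 0.001, 0.003, -0.002, -0.727]
[0.608, -0.917, 0.228, 0.003, -0.002, -0.727]
```

Emit:
{"method": "apply_moves", "body": {
  "motion": [
    [0.12, -0.17, 0, 0, 0, -0.12, -1],
    [0.23, -0.34, 0, 0, 0, -0.24, -1],
    [0.34, -0.51, 0, 0, 0, -0.4, -1],
    [0.45, -0.68, 0, 0, 0, -0.55, -1],
    [0.56, -0.85, 0, 0, 0, -0.727, -1],
    [0.608, -0.917, 0, 0, 0, -0.727, -1],
    [0.608, -0.917, 0, 0, 0, -0.727, -1],
    [0.608, -0.917, 0.1, 0, 0, -0.727, -1],
    [0.608, -0.917, 0.225, 0, 0, -0.727, -1],
    [0.608, -0.917, 0.225, 0, 0, -0.727, -1],
    [0.608, -0.917, 0.225, 0, 0, -0.727, -0.4],
    [0.608, -0.917, 0.225, 0, 0, -0.727, -0.3],
    [0.608, -0.917, 0.225, 0, 0, -0.727, -0.3],
    [0.608, -0.917, 0.15, 0, 0, -0.727, -0.3],
    [0.608, -0.917, 0, 0, 0, -0.727, -0.3],
    [0.45, -0.68, 0, 0, 0, -0.55, -0.3],
    [0.3, -0.45, 0, 0, 0, -0.3, -0.3],
    [0.15, -0.2, 0, 0, 0, 0, 0],
    [0, 0, 0, 0, 0, 0, 0],
    [0, 0, 0, 0, 0, 0, 0]
  ]
}}

```text
time: 14.05
tool_pos: [0.51, -0.0589, 0.2802]
orientation: [2.91, 1.183, 0.002]
wrist_force: [1.1, 0.0, 0.1]
gripper_width: 0.0427
grip_force: 0.0
```

```bash
python3 - <<'E'
from h import *
snap('top','t4');snap('side','s4')
wp((.4295,-.119,.24,-47),(.4295,-.119,.1755,-47))
a=cv2.imread('pics/t4.png')[180:280,185:315];b=cv2.imread('pics/s4.png')[160:260,240:370]
cv2.imwrite('pics/t4c.png',cv2.resize(np.hstack([a,b]),None,fx=3,fy=4,interpolation=cv2.INTER_CUBIC))
E
```

```text
t 14.2 pos [ 0.5099 -0.0651  0.281 ] yaw -46.3 w 0.0425 F [-0.2 -0.2  0.9] j7 -0.27
[-0.318, -0.056, 0.137, 0.007, 0.0, 0.014]
[-0.318, -0.057, 0.352, 0.007, 0.0, 0.014]
```

View pics/t4c.png

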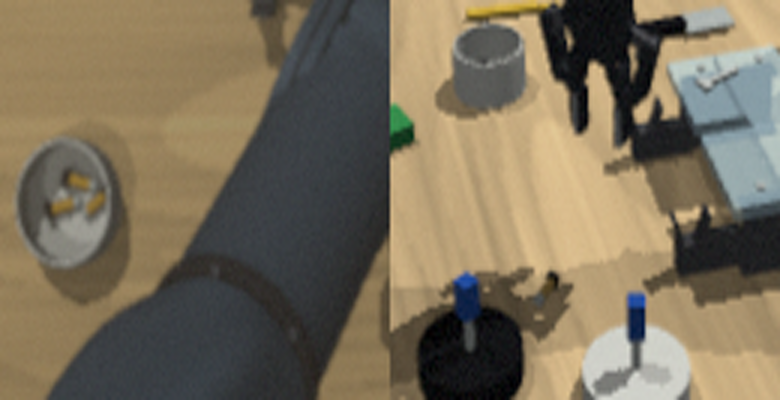

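Emit:
{"method": "apply_moves", "body": {
  "motion": [
    [-0.15, -0.04, 0.05, 0, 0, 0, 0.1],
    [-0.301, -0.087, 0.13, 0, 0, 0.03, 0.1],
    [-0.301, -0.087, 0.13, 0, 0, 0.03, 0.1],
    [-0.301, -0.087, 0.25, 0, 0, 0.03, 0.1],
    [-0.301, -0.087, 0.33, 0, 0, 0.03, 0.1],
    [-0.301, -0.087, 0.35, 0, 0, 0.03, 0.1],
    [-0.301, -0.087, 0.35, 0, 0, 0.03, 0.1],
    [-0.301, -0.087, 0.35, 0, 0, 0.03, -1],
    [-0.301, -0.087, 0.35, 0, 0, 0.03, -1],
    [-0.301, -0.087, 0.35, 0, 0, 0.03, -1],
    [-0.301, -0.087, 0.35, 0, 0, 0.03, -1],
    [-0.301, -0.087, 0.35, 0, 0, 0.03, -1],
    [-0.301, -0.087, 0.25, 0, 0, 0.03, -1],
    [-0.301, -0.087, 0.05, 0, 0, 0.03, -1],
    [-0.3, -0.3, 0, 0, 0, 0.03, -1],
    [-0.2, -0.45, 0, 0, 0, 0.03, -1],
    [-0.2, -0.45, 0, 0, 0, 0.03, -1],
    [-0.2, -0.45, 0, 0, 0, 0.03, -1]
  ]
}}

```text
time: 16.4
tool_pos: [0.3727, -0.0023, 0.2799]
orientation: [2.923, 1.151, 0.001]
wrist_force: [0.5, -0.2, -0.4]
gripper_width: 0.0112
grip_force: 58.0
```

```bash
python3 - <<'E'
from h import *
snap('side','s5'); wp((.4515,.25,.28,-13),(.4515,.25,.212,-13))
E
```

```text
t 16.4 pos [ 0.3728 -0.0031  0.2798] yaw -47.1 w 0.0112 F [ 0.6 -0.5  0.4] j7 -0.34
[0.766, -0.44, -0.001, 0.001, -0.0, -0.758]
[0.766, -0.44, 0.226, 0.001, -0.0, -0.758]
```

Emit:
{"method": "apply_moves", "body": {
  "motion": [
    [0.18, -0.1, 0, 0, 0, -0.15, -1],
    [0.36, -0.2, 0, 0, 0, -0.3, -1],
    [0.54, -0.3, 0, 0, 0, -0.5, -1],
    [0.72, -0.4, 0, 0, 0, -0.7, -1],
    [0.766, -0.44, 0, 0, 0, -0.758, -1],
    [0.766, -0.44, 0, 0, 0, -0.758, -1],
    [0.766, -0.44, 0.1, 0, 0, -0.758, -1],
    [0.766, -0.44, 0.2, 0, 0, -0.758, -1],
    [0.766, -0.44, 0.2, 0, 0, -0.758, -1],
    [0.766, -0.44, 0.2, 0, 0, -0.758, -0.4],
    [0.766, -0.44, 0.2, 0, 0, -0.758, -0.3],
    [0.766, -0.44, 0.2, 0, 0, -0.758, -0.3],
    [0.766, -0.44, 0.1, 0, 0, -0.758, -0.3],
    [0.766, -0.44, 0, 0, 0, -0.758, -0.3],
    [0.58, -0.7, 0, 0, 0, -0.5, -0.3],
    [0.4, -0.95, 0, 0, 0, -0.2, 0],
    [0.4, -0.95, 0, 0, 0, -0.2, 0],
    [0.4, -0.95, 0, 0, 0, -0.2, 0]
  ]
}}

```text
time: 18.7
tool_pos: [0.2616, 0.2892, 0.2795]
orientation: [-2.818, -1.386, 0.006]
wrist_force: [1.2, 0.0, 0.0]
gripper_width: 0.0424
grip_force: 0.0
```

```bash
python3 - <<'E'
from h import *
snap('top','t6');snap('side','s6'); wp((.488,-.263,.3,10))
a=cv2.imread('pics/t6.png');b=cv2.imread('pics/s6.png')
cv2.imwrite('pics/t6c.png',np.vstack([np.hstack([cv2.resize(a[190:280,180:330],(400,240),interpolation=cv2.INTER_CUBIC),cv2.resize(b[150:270,230:430],(400,240),interpolation=cv2.INTER_CUBIC)]),np.hstack([cv2.resize(a[170:290,340:540],(400,240),interpolation=cv2.INTER_CUBIC),cv2.resize(a[205:227,367:407],(400,240),interpolation=cv2.INTER_CUBIC)])]))
E
```

```text
t 18.8 pos [0.266  0.2886 0.28  ] yaw -37.9 w 0.0425 F [0.6 0.4 0.7] j7 -0.97
[-0.996, 1.714, -0.068, 0.001, -0.002, -1.065]
```

View pics/t6c.png

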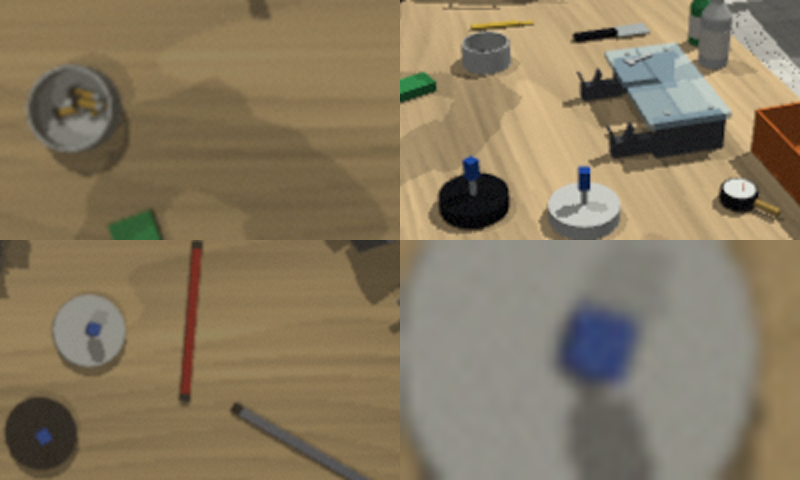

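```bash
python3 - <<'E'
from h import *
np.set_printoptions(precision=4,suppress=True)
for tag in('top0','t6'):
    d=load(tag); g=cv2.cvtColor(d['color'],cv2.COLOR_RGB2GRAY)
    for n,(x0,y0,x1,y1),z,r in(('tin',(180,205,240,262),.048,.046),('lid',(355,185,415,245),.026,.053)):
        c=cv2.resize(g[y0:y1,x0:x1],None,fx=4,fy=4,interpolation=cv2.INTER_CUBIC); e=np.array(d['eye']); f=200/np.tan(np.radians(d['fovy'])/2); rp=r*f/(e[2]-z)*4
        h=cv2.HoughCircles(c,cv2.HOUGH_GRADIENT_ALT,1.2,30,param1=150,param2=.5,minRadius=int(rp*.9),maxRadius=int(rp*1.1))
        if h is not None:
            for q in h[0]: print(tag,n,q,rp,atz(d,x0+q[0]/4-.37,y0+q[1]/4-.37,z)[:2])
d=load('t6'); c=cv2.resize(d['color'][205:227,367:407],None,fx=10,fy=10,interpolation=cv2.INTER_CUBIC).astype(int)
m=((c[...,2]-c[...,0])>50).astype(np.uint8); k=max(cv2.findContours(m,0,1)[0],key=cv2.contourArea); q=cv2.minAreaRect(k); print(q)
b=cv2.boxPoints(q); P=[atz(d,367+u/10-.45,205+v/10-.45,.085)[:2] for u,v in b]; print(np.array(P),np.mean(P,0)); v=P[1]-P[0]; print(np.degrees(np.arctan2(v[1],v[0]))%90)
t0=np.array([proj(d,[.4515,.252,.048])]); print(t0)
E
```

```text
top0 tin [100.8    103.2     63.1449] 63.529794839162825 [0.4504 0.2582]
top0 lid [118.8    118.8     70.1116] 72.04723964094705 [ 0.4891 -0.2645]
t6 tin [104.4    106.8     62.0154] 63.529794839162825 [0.4478 0.2556]
t6 lid [114.     122.4     71.1822] 72.04723964094705 [ 0.4865 -0.2609]
((199.44119262695312, 96.23529052734375), (48.99219512939453, 47.2944450378418), 14.03624439239502)
[[ 0.4829 -0.2549]
 [ 0.4958 -0.2584]
 [ 0.4922 -0.2718]
 [ 0.4794 -0.2682]] [ 0.4876 -0.2633]
74.65031430939715
[[206.9626 230.0137]]
```

```bash
cat > fit.py <<'E'
from h import *
from scipy.optimize import minimize
def hull(d,x,y,prof,S):
    a=np.linspace(0,2*np.pi,60); P=[proj(d,[x+r*np.cos(t),y+r*np.sin(t),z]) for r,z in prof for t in a]
    return cv2.convexHull(((np.array(P)+.5)*S-.5).astype(np.float32))
def fit(tag,x,y,prof,pad=10,S=6,thr=45,show=None):
    d=load(tag); h=hull(d,x,y,prof,1)[:,0]; x0,y0=np.floor(h.min(0)-pad).astype(int); x1,y1=np.ceil(h.max(0)+pad).astype(int)
    c=cv2.resize(d['color'][y0:y1,x0:x1],None,fx=S,fy=S,interpolation=cv2.INTER_CUBIC); m=(c.max(2).astype(int)-c.min(2)<c.max(2)*thr/100.).astype(np.uint8)
    n,l,st,_=cv2.connectedComponentsWithStats(m); m=(l==1+st[1:,4].argmax()).astype(np.uint8)
    k=cv2.findContours(m,0,1)[0]; k=max(k,key=cv2.contourArea); m[:]=0; cv2.drawContours(m,[k],-1,1,-1)
    def cost(p):
        q=np.zeros_like(m); cv2.fillConvexPoly(q,np.round((hull(d,*p,prof,S)-[x0*S,y0*S])*16).astype(np.int32),1,shift=4); return (q!=m).sum()/m.sum()
    r=minimize(cost,[x,y],method='Nelder-Mead',options=dict(initial_simplex=[[x,y],[x+.006,y],[x,y+.006]])); print(tag,r.x.round(4),'misfit %.3f'%r.fun); return r.x
TIN=((.048,0),(.048,.02),(.046,.048)); LID=((.053,0),(.053,.026))
E
python3 - <<'E'
from fit import *
for thr in(20,30):
  for t in('top0','t6','side0','s6'): fit(t,.451,.252,TIN,thr=thr); fit(t,.488,-.263,LID,thr=thr)
E
```

```text
Traceback (most recent call last):
  File "fit.py", line 9, in fit
    n,l,st,_=cv2.connectedComponentsWithStats(m); m=(l==1+st[1:,4].argmax()).astype(np.uint8)
                                                          ~~~~~~~~~~~~~~~^^
ValueError: attempt to get argmax of an empty sequence
```

```bash
python3 - <<'E'
from fit import *
d=load('t6');c=d['color']
for u,v in((207,238),(200,228),(192,225),(180,235),(218,250),(385,205)): print((u,v),c[v,u])
for thr in(25,35):
  for t in('top0','t6','side0','s6'):
    for a in((.451,.252,TIN),(.488,-.263,LID)):
      try: fit(t,*a,thr=thr)
      except ValueError as e: print(t,thr,'x')
E
```

```text
(207, 238) [140 139 132]
(200, 228) [94 89 84]
(192, 225) [80 76 69]
(180, 235) [134 116  80]
(218, 250) [93 81 60]
(385, 205) [146 145 136]
top0 25 x
top0 [ 0.4419 -0.104 ] misfit 1.000
t6 25 x
t6 [ 0.4419 -0.104 ] misfit 1.000
side0 [0.5274 0.579 ] misfit 1.000
side0 [ 0.6196 -0.0706] misfit 1.000
s6 [0.5274 0.579 ] misfit 1.000
s6 [ 0.6196 -0.0706] misfit 1.000
top0 35 x
top0 [ 0.4419 -0.104 ] misfit 1.000
t6 35 x
t6 [ 0.4419 -0.104 ] misfit 1.000
side0 [0.5274 0.579 ] misfit 1.000
side0 [ 0.6196 -0.0706] misfit 1.000
s6 [0.5274 0.579 ] misfit 1.000
s6 [ 0.5415 -0.0222] misfit 1.000
```

```bash
sed -i 's/<c.max(2)\*thr\/100./<c.max(2).astype(int)*thr\/100./' fit.py; python3 - <<'E'
from fit import *
for thr in(20,26):
  for t in('top0','t6','side0','s6'):
    for a in((.451,.252,TIN),(.488,-.263,LID)): fit(t,*a,thr=thr)
E
```

```text
top0 [0.4507 0.2596] misfit 0.073
top0 [ 0.4876 -0.2641] misfit 0.021
t6 [0.451  0.2598] misfit 0.079
t6 [ 0.4876 -0.2641] misfit 0.022
side0 [0.452  0.2606] misfit 0.046
side0 [ 0.4889 -0.2606] misfit 0.079
s6 [0.4523 0.262 ] misfit 0.055
s6 [ 0.4891 -0.2608] misfit 0.079
top0 [0.4506 0.2583] misfit 0.032
top0 [ 0.4874 -0.2645] misfit 0.019
t6 [0.4507 0.2586] misfit 0.035
t6 [ 0.4874 -0.2645] misfit 0.019
side0 [0.4516 0.2605] misfit 0.021
side0 [ 0.489 -0.261] misfit 0.069
s6 [0.4516 0.2606] misfit 0.021
s6 [ 0.4887 -0.261 ] misfit 0.070
```

```bash
python3 - <<'E'
from h import *
d=load('s2'); print(proj(d,[.4512,.2597,.048])*5-[1100,700],proj(d,[.4512,.2597,0])*5-[1100,700])
wp((.46,.06,.3,-37))
E
```

```text
[260.51717832 152.0310213 ] [264.32840544 205.82948468]
t 18.8 pos [0.266  0.2886 0.28  ] yaw -37.9 w 0.0425 F [0.6 0.4 0.7] j7 -0.97
[-0.204, 0.978, -0.067, -0.0, -0.002, -0.02]
```

Emit:
{"method": "apply_moves", "body": {
  "motion": [
    [-0.04, 0.18, -0.07, 0, 0, 0, 0],
    [-0.08, 0.36, -0.07, 0, 0, 0, 0],
    [-0.12, 0.54, -0.07, 0, 0, 0, 0],
    [-0.16, 0.72, -0.07, 0, 0, 0, 0],
    [-0.2, 0.9, -0.07, 0, 0, 0, 0],
    [-0.204, 0.978, -0.067, 0, 0, 0, 0],
    [-0.204, 0.978, -0.067, 0, 0, 0, 0],
    [-0.204, 0.978, -0.067, 0, 0, 0, 0]
  ]
}}

```text
time: 19.8
tool_pos: [0.4595, 0.0582, 0.2997]
orientation: [-2.825, -1.373, 0.0]
wrist_force: [-0.5, 0.2, -0.1]
gripper_width: 0.0425
grip_force: 0.0
```

```bash
python3 - <<'E'
from h import *
wp((.4877,-.2633,.3,-15.4),(.4877,-.2633,.23,-15.4))
E
```

```text
t 19.8 pos [0.4595 0.0582 0.2997] yaw -38.2 w 0.0425 F [-0.5  0.2 -0.1] j7 -0.38
[-0.784, 0.736, -0.001, -0.0, 0.0, -0.506]
[-0.784, 0.736, 0.232, -0.0, 0.0, -0.506]
```

Emit:
{"method": "apply_moves", "body": {
  "motion": [
    [-0.14, 0.13, 0, 0, 0, -0.1, 0.1],
    [-0.28, 0.26, 0, 0, 0, -0.2, 0.1],
    [-0.42, 0.39, 0, 0, 0, -0.3, 0.1],
    [-0.56, 0.52, 0, 0, 0, -0.4, 0.1],
    [-0.7, 0.65, 0, 0, 0, -0.506, 0.1],
    [-0.784, 0.736, 0, 0, 0, -0.506, 0.1],
    [-0.784, 0.736, 0, 0, 0, -0.506, 0.1],
    [-0.784, 0.736, 0.12, 0, 0, -0.506, 0.1],
    [-0.784, 0.736, 0.22, 0, 0, -0.506, 0.1],
    [-0.784, 0.736, 0.232, 0, 0, -0.506, 0.1],
    [-0.784, 0.736, 0.232, 0, 0, -0.506, 0.1],
    [-0.784, 0.736, 0.232, 0, 0, -0.506, -1],
    [-0.784, 0.736, 0.232, 0, 0, -0.506, -1],
    [-0.784, 0.736, 0.232, 0, 0, -0.506, -1],
    [-0.784, 0.736, 0.232, 0, 0, -0.506, -1],
    [-0.784, 0.736, 0.232, 0, 0, -0.506, -1],
    [-0.784, 0.736, 0.1, 0, 0, -0.506, -1],
    [-0.784, 0.736, -0.05, 0, 0, -0.506, -1],
    [-0.784, 0.736, -0.1, 0, 0, -0.506, -1],
    [-0.784, 0.736, -0.1, 0, 0, -0.506, -1]
  ]
}}

```text
time: 22.3
tool_pos: [0.4883, -0.2624, 0.3305]
orientation: [2.496, 1.905, 0.002]
wrist_force: [-0.0, 0.1, -2.0]
gripper_width: 0.0171
grip_force: 59.2
```

```bash
python3 - <<'E'
from h import *
snap('side','s7'); wp((.46,0.01,.33,-15.4))
E
```

```text
t 22.4 pos [ 0.4881 -0.2622  0.3293] yaw -15.3 w 0.0172 F [-0.4 -0.2 -2. ] j7 0.47
[0.85, -0.33, -0.002, -0.0, -0.001, 0.002]
```

Emit:
{"method": "apply_moves", "body": {
  "motion": [
    [0.15, -0.06, 0, 0, 0, 0, -1],
    [0.3, -0.12, 0, 0, 0, 0, -1],
    [0.45, -0.18, 0, 0, 0, 0, -1],
    [0.6, -0.24, 0, 0, 0, 0, -1],
    [0.75, -0.3, 0, 0, 0, 0, -1],
    [0.85, -0.33, 0, 0, 0, 0, -1],
    [0.85, -0.33, 0, 0, 0, 0, -1],
    [0.85, -0.33, 0, 0, 0, 0, -1]
  ]
}}

```text
time: 23.35
tool_pos: [0.4598, 0.0091, 0.3289]
orientation: [-2.498, -1.905, 0.003]
wrist_force: [0.3, 0.0, -0.6]
gripper_width: 0.0174
grip_force: 59.1
```

```bash
python3 - <<'E'
from h import *
wp((.4515,.259,.33,-15.4),(.4515,.259,.29,-15.4))
E
```

```text
t 23.4 pos [0.4598 0.0091 0.3289] yaw -15.3 w 0.0174 F [ 0.3  0.  -0.6] j7 -0.05
[0.796, -0.247, -0.004, -0.002, 0.002, 0.002]
[0.796, -0.247, 0.129, -0.002, 0.002, 0.002]
```

Emit:
{"method": "apply_moves", "body": {
  "motion": [
    [0.15, -0.05, 0, 0, 0, 0, -1],
    [0.3, -0.1, 0, 0, 0, 0, -1],
    [0.45, -0.15, 0, 0, 0, 0, -1],
    [0.6, -0.2, 0, 0, 0, 0, -1],
    [0.75, -0.24, 0, 0, 0, 0, -1],
    [0.796, -0.247, 0, 0, 0, 0, -1],
    [0.796, -0.247, 0.06, 0, 0, 0, -1],
    [0.796, -0.247, 0.129, 0, 0, 0, -1],
    [0.796, -0.247, 0.129, 0, 0, 0, -1],
    [0.796, -0.247, 0.129, 0, 0, 0, -1]
  ]
}}

```text
time: 24.6
tool_pos: [0.4524, 0.2585, 0.2914]
orientation: [2.499, 1.903, 0.0]
wrist_force: [0.0, -0.3, -2.3]
gripper_width: 0.017
grip_force: 59.1
```

```bash
python3 - <<'E'
from h import *
wp((.4515,.259,.29,-15.4))
snap('top','t8');snap('side','s8')
a=cv2.imread('pics/t8.png')[205:265,180:240];b=cv2.imread('pics/s8.png')[130:200,240:310]
cv2.imwrite('pics/t8c.png',np.hstack([cv2.resize(x,(400,400),interpolation=cv2.INTER_CUBIC) for x in(a,b)]))
E
```

```text
t 24.6 pos [0.4524 0.2585 0.2914] yaw -15.4 w 0.0170 F [ 0.  -0.3 -2.3] j7 -0.49
[0.001, -0.003, 0.005, 0.001, 0.0, -0.001]
```

View pics/t8c.png

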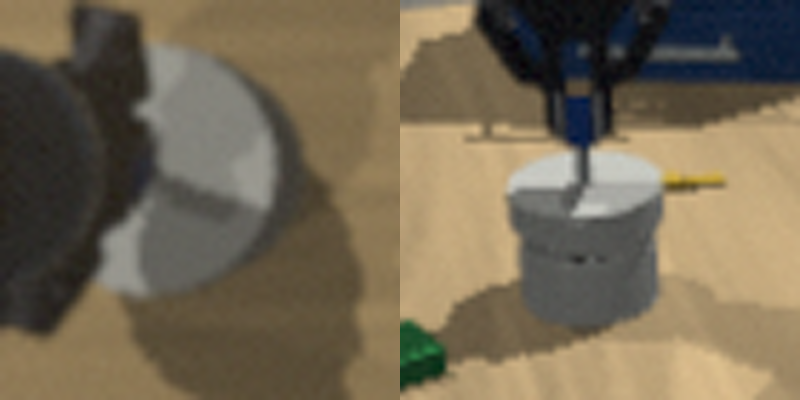

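Emit:
{"method": "apply_moves", "body": {
  "motion": [
    [0, -0.003, 0.02, 0, 0, 0, -1],
    [0, -0.003, 0.04, 0, 0, 0, -1],
    [0, -0.003, 0.055, 0, 0, 0, -1],
    [0, -0.003, 0.07, 0, 0, 0, -1],
    [0, -0.003, 0.07, 0, 0, 0, -1]
  ]
}}

```text
time: 25.32
tool_pos: [0.4508, 0.2596, 0.2696]
orientation: [2.498, 1.905, -0.001]
wrist_force: [-0.1, -1.0, -1.0]
gripper_width: 0.0171
grip_force: 59.1
```

Emit:
{"method": "apply_moves", "body": {
  "motion": [
    [0, 0, 0.02, 0, 0, 0, -1],
    [0, 0, 0.035, 0, 0, 0, -1],
    [0, 0, 0.045, 0, 0, 0, -1],
    [0, 0, 0.05, 0, 0, 0, -1],
    [0, 0, 0.05, 0, 0, 0, -1]
  ]
}}

```text
time: 25.95
tool_pos: [0.4508, 0.2593, 0.257]
orientation: [-2.497, -1.904, -0.002]
wrist_force: [-9.2, -3.5, 33.9]
gripper_width: 0.0171
grip_force: 64.1
```

Emit:
{"method": "apply_moves", "body": {
  "motion": [
    [0, 0, -0.004, 0, 0, 0, -0.2],
    [0, 0, -0.006, 0, 0, 0, -0.2],
    [0, 0, -0.006, 0, 0, 0, -0.2],
    [0, 0, -0.006, 0, 0, 0, -0.2],
    [0, 0, -0.006, 0, 0, 0, -0.2],
    [0, 0, -0.006, 0, 0, 0, -0.2],
    [0, 0, -0.006, 0, 0, 0, -0.2]
  ]
}}

```text
time: 26.82
tool_pos: [0.4509, 0.2597, 0.2568]
orientation: [2.498, 1.905, -0.0]
wrist_force: [-0.3, -0.9, -0.5]
gripper_width: 0.0341
grip_force: 0.0
```

```bash
python3 - <<'E'
from fit import *
wp((.4876,-.0262,.2575,-2.8))
snap('top','t9');snap('side','s9')
CL=((.048,0),(.053,.026),(.053,.052))
for t in('t9','s9'):
  for thr in(20,26): fit(t,.451,.259,CL,thr=thr)
E
```

```text
t 26.8 pos [0.4509 0.2597 0.2568] yaw -15.3 w 0.0341 F [-0.3 -0.9 -0.5] j7 -0.46
[-0.887, 0.37, -0.002, -0.0, 0.0, -0.278]
t9 [0.4496 0.2561] misfit 0.642
t9 [0.4504 0.2605] misfit 0.398
s9 [0.4518 0.2626] misfit 0.111
s9 [0.4518 0.2618] misfit 0.104
```

Emit:
{"method": "apply_moves", "body": {
  "motion": [
    [0, 0, 0, 0, 0, 0, -1],
    [0, 0, 0, 0, 0, 0, -1],
    [0, 0, 0, 0, 0, 0, -1],
    [0, 0, 0.001, 0, 0, 0, -1],
    [-0.06, 0.025, 0.001, 0, 0, -0.02, -1],
    [-0.13, 0.055, 0.001, 0, 0, -0.04, -1],
    [-0.2, 0.083, 0.001, 0, 0, -0.07, -1],
    [-0.27, 0.112, 0.001, 0, 0, -0.09, -1],
    [-0.34, 0.142, 0.001, 0, 0, -0.11, -1],
    [-0.41, 0.171, 0.001, 0, 0, -0.13, -1],
    [-0.48, 0.2, 0.001, 0, 0, -0.15, -1],
    [-0.55, 0.229, 0.001, 0, 0, -0.17, -1],
    [-0.62, 0.258, 0.001, 0, 0, -0.19, -1],
    [-0.69, 0.288, 0.001, 0, 0, -0.21, -1],
    [-0.76, 0.317, 0.001, 0, 0, -0.24, -1],
    [-0.83, 0.346, 0.001, 0, 0, -0.27, -1],
    [-0.887, 0.37, 0.001, 0, 0, -0.278, -1],
    [-0.887, 0.37, 0.001, 0, 0, -0.278, -1],
    [-0.887, 0.37, 0.001, 0, 0, -0.278, -1]
  ]
}}

```text
time: 29.3
tool_pos: [0.4879, -0.0267, 0.2569]
orientation: [2.275, 2.164, 0.001]
wrist_force: [0.4, -3.4, 7.3]
gripper_width: 0.0167
grip_force: 59.7
```

```bash
python3 - <<'E'
from h import *
wp((.4876,-.0262,.2568,-2.8),(.5975,-.0317,.2568,-2.8),(.6924-.01,-.0359,.2568,-2.8))
snap('top','t10');snap('side','s10')
a=cv2.imread('pics/t10.png')[110:260,235:385];b=cv2.imread('pics/s10.png')[140:260,260:380]
cv2.imwrite('pics/t10c.png',np.hstack([cv2.resize(x,(400,400),interpolation=cv2.INTER_CUBIC) for x in(a,b)]))
E
```

```text
t 29.3 pos [ 0.4879 -0.0267  0.2569] yaw -2.9 w 0.0167 F [ 0.4 -3.4  7.3] j7 0.21
[0.002, -0.001, 0.0, 0.002, 0.001, -0.002]
[0.002, 0.366, 0.001, 0.002, 0.001, -0.002]
[0.002, 0.649, 0.001, 0.002, 0.001, -0.002]
```

View pics/t10c.png

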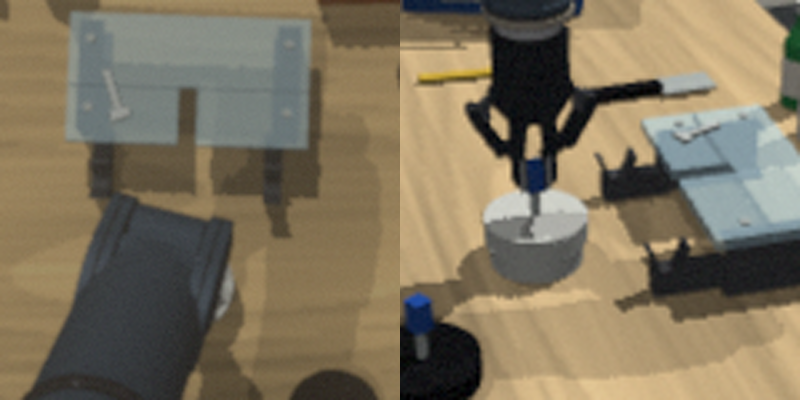

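Emit:
{"method": "apply_moves", "body": {
  "motion": [
    [0.002, 0.05, 0, 0, 0, 0, -1],
    [0.002, 0.1, 0, 0, 0, 0, -1],
    [0.002, 0.15, 0, 0, 0, 0, -1],
    [0.002, 0.2, 0, 0, 0, 0, -1],
    [0.002, 0.25, 0, 0, 0, 0, -1],
    [0.002, 0.3, 0, 0, 0, 0, -1],
    [0.002, 0.35, 0, 0, 0, 0, -1],
    [0.002, 0.4, 0, 0, 0, 0, -1],
    [0.002, 0.45, 0, 0, 0, 0, -1],
    [0.002, 0.5, 0, 0, 0, 0, -1],
    [0.002, 0.55, 0, 0, 0, 0, -1],
    [0.002, 0.6, 0, 0, 0, 0, -1],
    [0.002, 0.64, 0, 0, 0, 0, -1],
    [0.002, 0.64, 0, 0, 0, 0, -1]
  ]
}}

```text
time: 31.15
tool_pos: [0.6802, -0.0344, 0.257]
orientation: [2.274, 2.166, 0.002]
wrist_force: [0.2, 0.3, 6.0]
gripper_width: 0.0169
grip_force: 59.6
```

```bash
python3 - <<'E'
from h import *
wp((.6924,-.0364,.2568,-2.8))
E
```

```text
t 31.1 pos [ 0.6802 -0.0344  0.257 ] yaw -2.8 w 0.0169 F [0.2 0.3 6. ] j7 0.18
[-0.005, 0.041, 0.001, 0.002, -0.0, 0.0]
```

Now creep to contact.

Emit:
{"method": "apply_moves", "body": {
  "motion": [
    [-0.003, 0.015, 0, 0, 0, 0, -1],
    [-0.005, 0.03, 0, 0, 0, 0, -1],
    [-0.005, 0.037, 0, 0, 0, 0, -1],
    [-0.005, 0.042, 0, 0, 0, 0, -1],
    [-0.005, 0.045, 0, 0, 0, 0, -1],
    [-0.005, 0.045, 0, 0, 0, 0, -1]
  ]
}}

```text
time: 31.9
tool_pos: [0.6923, -0.0364, 0.257]
orientation: [-2.274, -2.166, 0.001]
wrist_force: [-4.7, 0.5, 11.2]
gripper_width: 0.0171
grip_force: 60.2
```

Emit:
{"method": "apply_moves", "body": {
  "motion": [
    [0, 0.004, 0, 0, 0, 0, -1],
    [0, 0.008, 0, 0, 0, 0, -1],
    [0, 0.012, 0, 0, 0, 0, -1],
    [0, 0.012, 0, 0, 0, 0, -1]
  ]
}}

```text
time: 32.4
tool_pos: [0.6948, -0.0366, 0.257]
orientation: [-2.272, -2.164, 0.004]
wrist_force: [-10.3, 1.6, 15.3]
gripper_width: 0.0169
grip_force: 60.9
```

Emit:
{"method": "apply_moves", "body": {
  "motion": [
    [0, 0.004, 0, 0, 0, 0, -1],
    [0, 0.008, 0, 0, 0, 0, -1],
    [0, 0.008, 0, 0, 0, 0, -1]
  ]
}}

```text
time: 32.78
tool_pos: [0.6957, -0.0367, 0.257]
orientation: [-2.27, -2.161, 0.008]
wrist_force: [-21.1, 1.3, 23.2]
gripper_width: 0.0171
grip_force: 61.8
```

Emit:
{"method": "apply_moves", "body": {
  "motion": [
    [0, -0.004, 0, 0, 0, 0, -1],
    [0, -0.004, -0.003, 0, 0, 0, -0.2],
    [0, -0.004, -0.003, 0, 0, 0, -0.2],
    [0, -0.004, -0.003, 0, 0, 0, -0.2],
    [0, -0.004, -0.003, 0, 0, 0, -0.2],
    [0, -0.004, -0.1, 0, 0, 0, -0.2],
    [0, -0.004, -0.25, 0, 0, 0, -0.2],
    [0, -0.1, -0.4, 0, 0, 0, -0.2],
    [0.3, -0.4, -0.4, 0, 0, 0, -0.2],
    [0.5, -0.6, -0.4, 0, 0, 0, -0.2],
    [0.5, -0.6, -0.4, 0, 0, 0, -0.2],
    [0.5, -0.6, -0.4, 0, 0, 0, -0.2]
  ]
}}

```text
time: 34.28
tool_pos: [0.5241, 0.124, 0.3765]
orientation: [-2.27, -2.169, -0.0]
wrist_force: [0.1, -0.5, 0.2]
gripper_width: 0.0345
grip_force: 0.0
```

```bash
python3 - <<'E'
from h import *
wp()
snap('top','t11');snap('side','s11')
a=cv2.imread('pics/t11.png')[100:260,250:470];b=cv2.imread('pics/s11.png')[150:310,280:420]
cv2.imwrite('pics/t11c.png',np.hstack([cv2.resize(a,(440,400),interpolation=cv2.INTER_CUBIC),cv2.resize(b,(350,400),interpolation=cv2.INTER_CUBIC)]))
E
```

```text
t 34.3 pos [0.5241 0.124  0.3765] yaw -2.6 w 0.0345 F [ 0.1 -0.5  0.2] j7 -0.15
```

View pics/t11c.png

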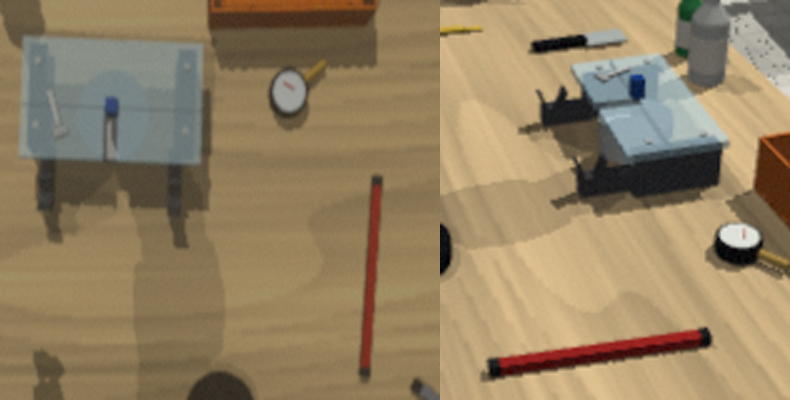

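```bash
python3 - <<'E'
from h import *
np.set_printoptions(precision=4,suppress=True)
C={}
for tag,(x0,y0,x1,y1) in(('top0',(415,160,460,260)),('t11',(415,160,460,260)),('s11',(285,270,400,310))):
    d=load(tag); c=d['color'][y0:y1,x0:x1].astype(int); m=(c[...,0]-c[...,1]>60)&(c[...,0]-c[...,2]>40)
    p=np.argwhere(m)[:,::-1]+[x0,y0]; ctr,(w,h),a=cv2.minAreaRect(p.astype(np.float32)); C[tag]=p.mean(0)
    v=np.linalg.svd(p-p.mean(0),full_matrices=False)[2][0]; q=(p-p.mean(0))@v
    E=[p.mean(0)+v*q.min(),p.mean(0)+v*q.max()]; W=[atz(d,*e,.014)[:2] for e in E]; r=W[1]-W[0]
    print(tag,len(p),C[tag],atz(d,*C[tag],.012)[:2],W,np.linalg.norm(r),np.degrees(np.arctan2(r[1],r[0]))%180)
print(tri(load('t11'),C['t11'],load('s11'),C['s11']))
wp((.45,-.15,.3,-2.6))
d=load('t11');c=d['color'][140:160,295:318].astype(int); m=(c[...,2]-c[...,0])>50; q=np.argwhere(m).mean(0)[::-1]+[295,140]; print(q,atz(d,*q,.11)); 
E
```

```text
top0 223 [435.2197 209.8969] [ 0.5002 -0.4179] [array([ 0.6044, -0.429 ]), array([ 0.3961, -0.4059])] 0.20963907695143902 173.69279979687664
t11 252 [435.2341 210.1389] [ 0.4995 -0.4179] [array([ 0.6044, -0.4291]), array([ 0.3961, -0.406 ])] 0.20964501082259487 173.65691874059604
s11 329 [343.3161 288.9514] [ 0.4997 -0.4149] [array([ 0.6083, -0.429 ]), array([ 0.3941, -0.4054])] 0.21550184027816116 173.71839553688415
[ 0.4991 -0.4173  0.0143]
t 34.4 pos [0.5247 0.1239 0.3766] yaw -2.6 w 0.0339 F [-0.  -0.3  0.3] j7 -0.15
[-0.923, -0.208, 0.254, -0.001, -0.002, 0.001]
[305.1053 141.4211] [ 0.6936 -0.0378  0.11  ]
```

Emit:
{"method": "apply_moves", "body": {
  "motion": [
    [-0.18, -0.04, 0, 0, 0, 0.2, 0],
    [-0.36, -0.08, 0.05, 0, 0, 0.4, 0],
    [-0.54, -0.12, 0.1, 0, 0, 0.6, 0],
    [-0.72, -0.16, 0.15, 0, 0, 0.8, 0],
    [-0.9, -0.2, 0.2, 0, 0, 1, 0],
    [-0.923, -0.208, 0.2, 0, 0, 1, 0],
    [-0.923, -0.208, 0.2, 0, 0, 1, 0],
    [-0.923, -0.208, 0.2, 0, 0, 1, 0]
  ]
}}

```text
time: 35.38
tool_pos: [0.4512, -0.1515, 0.3167]
orientation: [-2.93, -1.134, -0.001]
wrist_force: [0.5, -0.1, -0.2]
gripper_width: 0.0423
grip_force: 0.0
```

```bash
python3 - <<'E'
from h import *
wp((.4995,-.417,.3,-92))
E
```

```text
t 35.4 pos [ 0.4512 -0.1515  0.3167] yaw -47.7 w 0.0423 F [ 0.5 -0.1 -0.2] j7 -0.19
[-0.477, 0.763, 0.055, -0.0, -0.001, 0.985]
```

Emit:
{"method": "apply_moves", "body": {
  "motion": [
    [-0.09, 0.15, 0, 0, 0, 0.2, 0.1],
    [-0.18, 0.3, 0, 0, 0, 0.4, 0.1],
    [-0.27, 0.45, 0.05, 0, 0, 0.6, 0.1],
    [-0.36, 0.6, 0.055, 0, 0, 0.8, 0.1],
    [-0.477, 0.763, 0.055, 0, 0, 0.985, 0.1],
    [-0.477, 0.763, 0.1, 0, 0, 0.985, 0.1],
    [-0.477, 0.763, 0.2, 0, 0, 0.985, 0.1],
    [-0.477, 0.763, 0.2, 0, 0, 0.985, 0.1],
    [-0.477, 0.763, 0.2, 0, 0, 0.985, 0.1]
  ]
}}

```text
time: 36.5
tool_pos: [0.499, -0.4173, 0.2573]
orientation: [3.141, -0.055, 0.001]
wrist_force: [-0.5, 1.0, -0.8]
gripper_width: 0.047
grip_force: 0.0
```

```bash
python3 - <<'E'
from h import *
wp((.4995,-.417,.22,-96.3),(.4995,-.417,.176,-96.3))
d=snap('side','s12'); x0,y0=285,270; c=d['color'][y0:310,x0:400].astype(int); m=(c[...,0]-c[...,1]>60)&(c[...,0]-c[...,2]>40); print(m.sum(),np.argwhere(m).mean(0)[::-1]+[x0,y0])
E
```

```text
t 36.5 pos [ 0.499  -0.4173  0.2573] yaw -92.0 w 0.0470 F [-0.5  1.  -0.8] j7 -0.42
[0.002, -0.001, 0.124, 0.0, -0.001, 0.095]
[0.002, -0.001, 0.271, 0.0, -0.001, 0.095]
322 [344.65838509 288.88819876]
```

Emit:
{"method": "apply_moves", "body": {
  "motion": [
    [0.002, 0, 0.1, 0, 0, 0.095, 0.1],
    [0.002, 0, 0.2, 0, 0, 0.095, 0.1],
    [0.002, 0, 0.25, 0, 0, 0.095, 0.1],
    [0.002, 0, 0.271, 0, 0, 0.095, 0.1],
    [0.002, 0, 0.271, 0, 0, 0.095, 0.1],
    [0.002, 0, 0.271, 0, 0, 0.095, -1],
    [0.002, 0, 0.271, 0, 0, 0.095, -1],
    [0.002, 0, 0.271, 0, 0, 0.095, -1],
    [0.002, 0, 0.271, 0, 0, 0.095, -1],
    [0.002, 0, 0.271, 0, 0, 0.095, -1],
    [0.002, 0, 0.271, 0, 0, 0.095, -1],
    [0.002, 0, 0.2, 0, 0, 0.095, -1],
    [0.002, 0, 0, 0, 0, 0.095, -1],
    [0.002, 0, -0.15, 0, 0, 0.095, -1],
    [0.002, 0, -0.15, 0, 0, 0.095, -1],
    [0.002, 0, -0.15, 0, 0, 0.095, -1]
  ]
}}

```text
time: 38.55
tool_pos: [0.4987, -0.4177, 0.3018]
orientation: [-3.136, 0.175, -0.0]
wrist_force: [0.7, 0.1, -1.2]
gripper_width: 0.012
grip_force: 59.2
```

```bash
python3 - <<'E'
from h import *
snap('side','s13'); wp((.49,-.2,.3,-52),(.5975,-.0317,.3,-2.8))
E
```

```text
t 38.6 pos [ 0.4986 -0.4175  0.3009] yaw -96.4 w 0.0120 F [ 0.6  0.7 -1.4] j7 -0.52
[-0.109, -0.717, 0.004, -0.002, 0.001, -0.987]
[0.184, -1.315, 0.004, -0.0, 0.002, 1.92]
```

Emit:
{"method": "apply_moves", "body": {
  "motion": [
    [-0.02, -0.12, 0, 0, 0, -0.16, -1],
    [-0.04, -0.24, 0, 0, 0, -0.32, -1],
    [-0.06, -0.36, 0, 0, 0, -0.48, -1],
    [-0.08, -0.48, 0, 0, 0, -0.64, -1],
    [-0.09, -0.6, 0, 0, 0, -0.8, -1],
    [-0.109, -0.717, 0, 0, 0, -0.987, -1],
    [-0.109, -0.717, 0, 0, 0, -0.987, -1],
    [-0.109, -0.717, 0, 0, 0, -0.987, -1]
  ]
}}

```text
time: 39.6
tool_pos: [0.4901, -0.2011, 0.301]
orientation: [-2.971, -1.021, 0.002]
wrist_force: [-0.7, -0.2, -0.7]
gripper_width: 0.0122
grip_force: 59.2
```

```bash
python3 - <<'E'
from h import *
wp((.54,-.03,.3,-8))
E
```

```text
t 39.6 pos [ 0.4901 -0.2011  0.301 ] yaw -52.1 w 0.0122 F [-0.7 -0.2 -0.7] j7 -0.16
[0.482, -0.348, 0.003, -0.001, 0.001, -0.98]
```

Emit:
{"method": "apply_moves", "body": {
  "motion": [
    [0.08, -0.06, 0, 0, 0, -0.16, -1],
    [0.16, -0.12, 0, 0, 0, -0.32, -1],
    [0.24, -0.18, 0, 0, 0, -0.48, -1],
    [0.32, -0.24, 0, 0, 0, -0.64, -1],
    [0.4, -0.3, 0, 0, 0, -0.8, -1],
    [0.482, -0.348, 0, 0, 0, -0.98, -1],
    [0.482, -0.348, 0, 0, 0, -0.98, -1],
    [0.482, -0.348, 0, 0, 0, -0.98, -1]
  ]
}}

```text
time: 40.6
tool_pos: [0.5398, -0.0309, 0.3012]
orientation: [2.373, 2.058, -0.002]
wrist_force: [-1.1, 0.4, -1.6]
gripper_width: 0.0122
grip_force: 59.2
```

```bash
python3 - <<'E'
from h import *
wp((.5975,-.0317,.3,-2.8),(.5975,-.0317,.25,-2.8))
d=snap('side','s14'); t=snap('top','t14')
def red(d,box):
    x0,y0,x1,y1=box; c=d['color'][y0:y1,x0:x1].astype(int); m=(c[...,0]-c[...,1]>50)&(c[...,0]-c[...,2]>40); p=np.argwhere(m)[:,::-1]+[x0,y0]; return p
for D,b in((d,(240,100,420,260)),(t,(220,120,400,260))):
    p=red(D,b); i=p@[1,0]; print(len(p),p.mean(0) if len(p) else '',p[i.argmin()],p[i.argmax()],[atz(D,*p[k],.13).round(4) for k in(i.argmin(),i.argmax())])
E
```

```text
t 40.6 pos [ 0.5398 -0.0309  0.3012] yaw -8.1 w 0.0122 F [-1.1  0.4 -1.6] j7 0.11
[0.025, 0.191, 0.004, -0.001, 0.001, -0.118]
[0.025, 0.191, 0.17, -0.001, 0.001, -0.118]
127 [352.11811024 193.62992126] [313 169] [419 203] [array([0.5613, 0.0631, 0.13  ]), array([ 0.7985, -0.2557,  0.13  ])]
98 [329.43877551 199.25510204] [318 197] [342 200] [array([ 0.5361, -0.0717,  0.13  ]), array([ 0.5268, -0.137 ,  0.13  ])]
```

Emit:
{"method": "apply_moves", "body": {
  "motion": [
    [0.01, 0.08, 0, 0, 0, -0.06, -1],
    [0.02, 0.15, 0, 0, 0, -0.118, -1],
    [0.025, 0.191, 0, 0, 0, -0.118, -1],
    [0.025, 0.191, 0.08, 0, 0, -0.118, -1],
    [0.025, 0.191, 0.16, 0, 0, -0.118, -1],
    [0.025, 0.191, 0.2, 0, 0, -0.118, -1],
    [0.025, 0.191, 0.2, 0, 0, -0.118, -1],
    [0.025, 0.191, 0.2, 0, 0, -0.118, -1]
  ]
}}

```text
time: 41.7
tool_pos: [0.598, -0.0301, 0.2423]
orientation: [2.271, 2.169, 0.001]
wrist_force: [0.4, 0.4, -1.7]
gripper_width: 0.0121
grip_force: 59.3
```

```bash
python3 - <<'E'
from h import *
wp((.5975,-.0317,.206,-2.8))
t=snap('side','s15'); snap('top','t15')
a=cv2.imread('pics/t15.png')[140:220,255:375];b=cv2.imread('pics/s15.png')[165:235,295:400]
cv2.imwrite('pics/t15c.png',np.hstack([cv2.resize(x,(400,270),interpolation=cv2.INTER_CUBIC) for x in(a,b)]))
E
```

```text
t 41.7 pos [ 0.598  -0.0301  0.2423] yaw -2.6 w 0.0121 F [ 0.4  0.4 -1.7] j7 0.20
[-0.005, -0.001, 0.121, 0.001, 0.0, 0.004]
```

View pics/t15c.png

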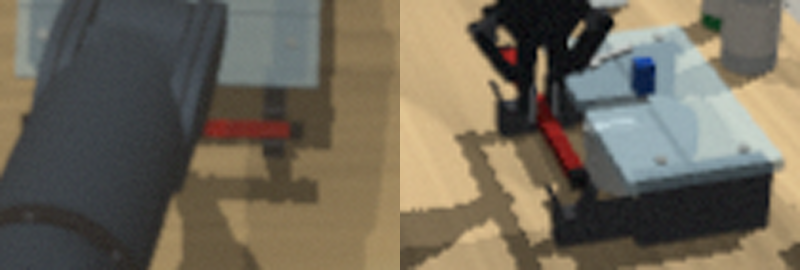

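Emit:
{"method": "apply_moves", "body": {
  "motion": [
    [-0.003, 0, 0.03, 0, 0, 0, -1],
    [-0.005, 0, 0.06, 0, 0, 0, -1],
    [-0.005, 0, 0.085, 0, 0, 0, -1],
    [-0.005, 0, 0.1, 0, 0, 0, -1],
    [-0.005, 0, 0.1, 0, 0, 0, -1]
  ]
}}

```text
time: 42.42
tool_pos: [0.5976, -0.0314, 0.211]
orientation: [-2.271, -2.17, 0.001]
wrist_force: [0.4, 0.2, -2.1]
gripper_width: 0.0121
grip_force: 59.3
```

Emit:
{"method": "apply_moves", "body": {
  "motion": [
    [0, 0, 0.008, 0, 0, 0, -1],
    [0, 0, 0.016, 0, 0, 0, -1],
    [0, 0, 0.02, 0, 0, 0, -1],
    [0, 0, 0.02, 0, 0, 0, -1]
  ]
}}

```text
time: 42.92
tool_pos: [0.5978, -0.0314, 0.2062]
orientation: [2.271, 2.17, 0.001]
wrist_force: [-1.5, 0.9, 6.9]
gripper_width: 0.0123
grip_force: 60.2
```

Emit:
{"method": "apply_moves", "body": {
  "motion": [
    [0, 0, 0, 0, 0, 0, -0.5],
    [0, 0, 0, 0, 0, 0, -0.4],
    [0, 0, 0, 0, 0, 0, -0.35],
    [0, 0, 0, 0, 0, 0, -0.35],
    [0, 0, -0.05, 0, 0, 0, -0.35],
    [0, 0, -0.15, 0, 0, 0, -0.35],
    [0, -0.02, -0.3, 0, 0, 0, -0.35],
    [0.1, -0.15, -0.5, 0, 0, 0, -0.35],
    [0.3, -0.3, -0.6, 0, 0, 0, -0.35],
    [0.5, -0.35, -0.6, 0, 0, 0, -0.35],
    [0.7, -0.4, -0.6, 0, 0, 0, -0.35],
    [0.7, -0.4, -0.6, 0, 0, 0, -0.35],
    [0.7, -0.4, -0.6, 0, 0, 0, -0.35]
  ]
}}

```text
time: 44.55
tool_pos: [0.4865, 0.186, 0.3864]
orientation: [-2.266, -2.175, -0.002]
wrist_force: [-1.0, -0.1, -0.3]
gripper_width: 0.0279
grip_force: 0.0
```

```bash
python3 - <<'E'
from h import *
wp()
t=snap('top','t16');s=snap('side','s16')
c=t['color'][130:150,295:318].astype(int); m=(c[...,2]-c[...,0])>50; q=np.argwhere(m).mean(0)[::-1]+[295,130]; print(q,atz(t,*q,.11))
c=t['color'][160:185,255:360].astype(int); m=(c[...,0]-c[...,1]>50)&(c[...,0]-c[...,2]>40); q=np.argwhere(m)[:,::-1]+[255,160]; i=q[:,0]; P=[atz(t,*q[i==k].mean(0),.044) for k in(i.min(),i.max())]
xh=np.array([.9988,-.0496]);yh=np.array([.0496,.9988])
for p in P: d=p[:2]-[.5975,-.0317]; print('shelf frame',d@xh,d@yh)
a=cv2.imread('pics/t16.png')[110:290,180:480];b=cv2.imread('pics/s16.png')[165:235,295:400]
cv2.imwrite('pics/t16c.png',np.hstack([cv2.resize(a,(450,270),interpolation=cv2.INTER_CUBIC),cv2.resize(b,(350,270),interpolation=cv2.INTER_CUBIC)]))
E
```

```text
t 44.5 pos [0.4865 0.186  0.3864] yaw -2.3 w 0.0279 F [-1.  -0.1 -0.3] j7 -0.30
[305.07142857 141.60714286] [ 0.69306299 -0.03766198  0.11      ]
shelf frame -0.0012052448903499904 0.10647467094633926
shelf frame -0.0014334540202053457 -0.10665611734567672
```

View pics/t16c.png

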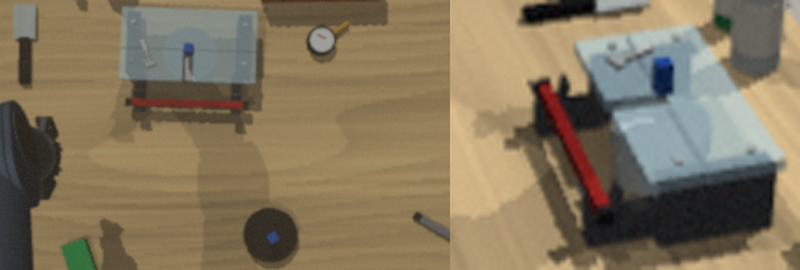

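The bar lies in both cradles, centred and level at x ≈ -1 mm in the shelf frame. The block is at the slot's end (top view pixel 305, 141), no valves are left on the bench, and the bystander tools haven't moved.

```bash
python3 -c "
from plant import manip
print(manip.close_job())"
```

```text
the job is handed in; nothing more can be done
None
```

I handed in the job at about 45 s of the 210 s: all four valve stems I found are in the lidded tin, the tin is fully home under the shelf, and the red bar lies in both cradles in front of it.

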